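# Put the remote away in the desk drawer

## Robot

A 6-joint arm with a two-finger parallel gripper is mounted at the origin on a cart in front of the work surface, level with it; the furniture and walls round the work are solid. World frame = base frame: x ahead of the robot, y to its left, z up, the work surface at z = 0. Lengths are in mm, angles in rad, forces in N, time in s.
With the tool pointing down it reaches from about 275 to 825 mm from the base axis. Payload 5.2 kg.
Tool frame: the origin (TCP) lies midway between the tips of the shut fingers; the grasp point (between the pads) lies 19 mm behind it; z points along the fingers, y is the line along which they close (so a half turn about z gives the same grasp; the last joint's range is limited). The gripper opens to 93 mm and grips with 3 to 60 N. Pads are 15 mm wide; open, the fingers measure 128 mm over their backs; the gripper's body (75 mm by 188 mm) begins 65 mm behind the grasp point.
Start: joints at [-1.442, 0.259, 1.535, -0, 1.348, -0.203], TCP at [179.181, -519.999, 218.653] pointing down, gripper open.
Joint ranges: [-3.14, 3.14], [-0.91, 2.08], [0.19, 2.58], [-1.22, 4.36], [0.22, 2.71], [-3.12, 3.12]. Speed limits (rad/s): [2.57, 2.57, 3.14, 3.14, 3.14, 3.14].

## Interface

Orientations are given as [roll, pitch, yaw] about the fixed x, y, z axes, in that order (R = Rz(yaw) Ry(pitch) Rx(roll)).
In Python, from rig import ctrl gives the robot as it stands. The module is installed in compiled form; this text tells all that it offers.
- The arm moves only by the shell command python3 -m pendant 'ROWS' [FORCE]. ROWS is JSON, a list of rows, each a list of 7 numbers: the shift along the tool's x, y, z in mm, then the turn, a rotation vector about the tool's x, y, z in rad, then the opening, from 0 (shut) to 1 (fully open). A call has 1 to 20 rows; each row is the pose to reach, as a shift and turn from the pose commanded when the call began, along the tool's axes at that moment; what a row does not reach only later rows make up. A row lasts 1/12 s, in which the tool goes at most 41.7 mm and 7.16 degrees, less where a joint would pass 70% of its speed; a pose out of reach is approached as far as the arm can. A call with a gripper value outside its range is refused whole. The fingers move at their own pace and stop on an object; FORCE is the grip in N (left out, the last holds). Time passes only in rows, so rows that repeat a pose let the fingers close. It gives the time, the measured TCP pose, the force, the opening and the grip force at its end, in the units of the state.
- ctrl.get_obs(): the state, without advancing time (a new reading comes with each control period).
- ctrl.snapshot(name): name is "scene" or "top" or "wrist"; returns a dict with "color" (384x512x3 uint8, blue, green, red), "fx", "fy", "cx", "cy" (pixels), "position" and "orientation" of the camera in the world; the wrist camera has in their place "hand_eye" (4x4, takes a point from camera to tool coordinates, whose origin is the TCP and whose axes are the flange's). Camera axes: x right, y up, looking along -z (the intrinsics and any distortion apply to the point x, -y, -z); pixel columns grow to the right and rows downward; lengths in mm; the calibration is good to about 2 mm. A picture is of the moment at which its call begins: read the wrist's pose just before it. There is no depth.
- ctrl.close_job(): hands the job in; it is judged then, once.
The state is a dict: "clock": time; "joints": joint angles; "dq": joint speeds; "effort": joint torques, N m; "tcp_pos": TCP position; "tool_rot": TCP orientation; "ft_force": force on the tool from outside, world axes, zero at the start; "torque": the same for the moment, N m; "gripper_width": finger opening in mm; "gripper_force": force on a finger pad.
Only numpy, scipy, OpenCV 4.12 (cv2) and the standard library are available. Lean on these libraries where they do the work, as an engineer would, in place of code of your own. Each camera call takes 0.05 s, during which the arm holds its last target. There are 200 camera calls.

## Task

The little drawer on the desk is only ajar: pull it out far enough, lay the air-conditioner remote that was left out beside the phone (not the one in the far left corner) flat, buttons up, in the drawer's empty compartment (set it down, do not drop it) and let go. Then slide the drawer fully shut without slamming it, with the power bank still lying flat in the other compartment. Leave the phone and the glass where they are.

Things in the scene. Friction and masses are not known exactly. Their poses are not given: they have to be found in the camera images.
- unit: Low wooden desktop drawer unit, fixed to the desk, 215 (x, depth) x 225 (y, width) x 82 mm high with one drawer. Origin: centre of its underside, on the desk. Its front faces its own -x, roughly toward the robot; +y is to the left as seen from the robot.
- drawer (a joint): How far the drawer is pulled out of the unit, along the unit's -x, in m: 0 fully shut (its pale wooden front flush with the unit's face), 0.175 fully out (end stop). It slides with light friction (1.5 N plus 4 N per m/s) and stays where it is left.
- drawer_handle (a point): Middle of the drawer's brass bar handle: a horizontal round bar, 11 mm thick, 121 mm long along the unit's y, its axis 58 mm above the desk and 40 mm in front of the drawer's front panel (34 mm clear gap behind it); stems 45 mm to either side. Axes as the unit's; moves with the drawer. The front panel is 12 mm thick, from 13 to 73 mm above the desk.
- empty_bay (a point): Centre of the floor of the drawer's empty left (+y) compartment, 21 mm above the desk, 145.5 mm behind the handle bar; axes as the unit's. The compartment is 177 mm long (x), 110 mm wide; walls rise 39 mm above the floor, the divider 32 mm. With the drawer fully out, only the front 158 mm of the 177 are clear of the unit's top, so the clear part's middle is 10 mm to -x of this point.
- full_bay (a point): Centre of the floor of the other (right, -y) compartment, 21 mm above the desk, 74 mm wide, 177 mm long; the power bank lies in it. Axes as the unit's.
- remote: Beige air-conditioner remote with dark buttons on top, 132 (own x) x 50 (own y) x 21 mm (z), 0.11 kg, lying buttons up on the open desk beside the phone (a like one in the far left back corner is room decor, not this). Origin: centre of its underside. Grasp across its 50 mm width.
- power_bank: Pale flat power bank, 128 x 66 x 15 mm, lying flat in the drawer's right compartment. Origin: centre of its underside.
- phone: Black phone in a green case lying on the desk, 150 (own x) x 74 x 10 mm. Origin: centre of its underside. To be left alone.
- glass: Empty clear drinking glass, 81 mm across and 91 mm high, standing at the back of the desk. Origin: centre of its underside. To be left alone.
Things that resemble listed ones, but are neither listed nor needed, are in the scene too. Leave any green look-alike of the remote alone. Leave any turquoise look-alike of the power_bank alone.

How it is judged:
By the outcome, as a careful person would: the job done as asked, in the order asked, and still so for the second after the job is handed in, with the robot touching nothing.
It also fails if it takes over 64 s, if anything falls off the work surface, if the arm or the gripper's body presses on something with over 40 N, if the wrist force passes 120 N, or if a joint passes its speed limit or range.

## Working session

There is one attempt and no reset: what is moved stays moved. The work goes in short steps, Python scripts to look and compute and a shell command to move; the robot and the scene stay as the last step left them, time stands still between calls to the robot, and variables do not carry over. Pictures are saved under pics/ and viewed, at most 10 in all, crops included, and the job is handed in when it is done.

```bash
mkdir -p pics; cat > h.py <<'E'
import numpy as np, cv2
from scipy.spatial.transform import Rotation as R
from rig import ctrl
def cam(s):
    if "hand_eye" in s: return None
    o=np.array(s["orientation"]); return o
E
python3 - <<'E'
from h import *
o=ctrl.get_obs(); print(o)
for n in("scene","top"):
    s=ctrl.snapshot(n); cv2.imwrite(f"pics/{n}0.png",s["color"]); print({k:v for k,v in s.items() if k!="color"})
a=[cv2.imread(f"pics/{n}0.png") for n in("scene","top")]
s=ctrl.snapshot("wrist");print({k:v for k,v in s.items() if k!="color"})
E
```

```text
{'clock': 0.0, 'joints': array([-1.44181623e+00,  2.59341009e-01,  1.53609997e+00, -1.84402016e-05,
        1.34803368e+00, -2.02845455e-01]), 'dq': array([-0.00052701, -0.00162392,  0.00018042, -0.00041199,  0.00245332,
        0.00084193]), 'effort': array([-1.60985419e-04, -4.37310791e+01, -2.84002018e+01,  7.18625891e-02,
        4.14950273e-02, -1.76617232e-04]), 'tcp_pos': array([ 179.09035904, -519.42088519,  217.81203698]), 'tool_rot': array([-3.13974562e+00, -3.61534437e-04,  3.31829312e-01]), 'ft_force': array([-0.35489388,  0.47517557, -0.30537793]), 'torque': array([ 0.03266952, -0.00169828, -0.00673863]), 'gripper_force': 0.0, 'gripper_width': 92.8927228778416}
{'fx': 445.1190683952217, 'fy': 445.1190683952217, 'cx': 256.68195697259307, 'cy': 193.8168879716649, 'position': array([150.37030234, 670.03807523, 729.09656354]), 'orientation': array([ 0.88469414,  0.00696624, -2.56481575])}
{'fx': 444.07374365815167, 'fy': 444.07374365815167, 'cx': 258.78695018021125, 'cy': 192.43668954725803, 'position': array([ 505.56842039,  -28.23730454, 1256.87319984]), 'orientation': array([ 0.10402574,  0.01583098, -1.58014078])}
{'fx': 336.610167970782, 'fy': 336.610167970782, 'cx': 249.22703410924115, 'cy': 193.62695850044898, 'hand_eye': array([[-2.14568517e-04,  9.68444592e-01,  2.49228862e-01,
         6.70225630e+01],
       [ 9.99999947e-01,  1.47026018e-04,  2.89621166e-04,
        -3.81660114e-01],
       [ 2.43838925e-04,  2.49228911e-01, -9.68444573e-01,
        -1.65250458e+02],
       [ 0.00000000e+00,  0.00000000e+00,  0.00000000e+00,
         1.00000000e+00]])}
```

View pics/scene0.png

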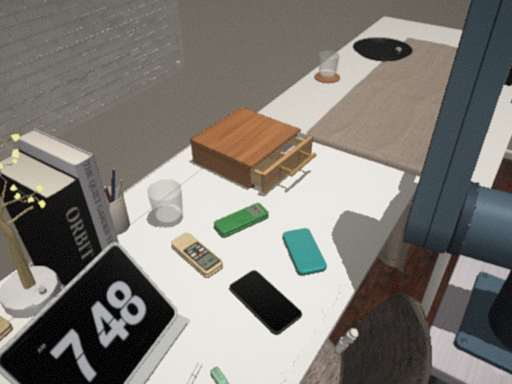

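View pics/top0.png

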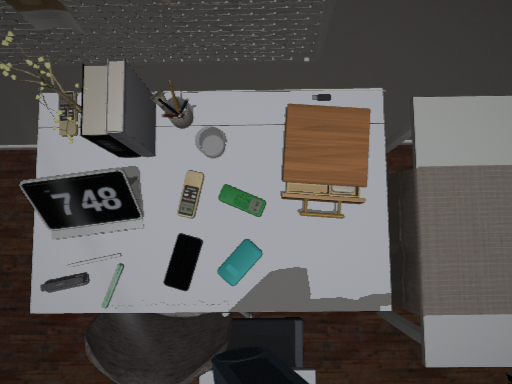

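Candidates for the remote in the top view are beige at (190,194), green at (242,200) and beige in the far left corner at (68,113). The one at (190,194), just behind the phone at (184,262), fits: it is beige and on the open desk. The unit is at (326,145) with its handle at about (322,215), and the drawer is ajar. Next I'll measure and confirm with an enlarged crop.

```bash
cat > h.py <<'E'
import numpy as np, cv2
from scipy.spatial.transform import Rotation as R
from rig import ctrl
def pose(s,o=None):
    if "hand_eye" in s:
        T=np.eye(4);T[:3,:3]=R.from_euler("xyz",o["tool_rot"]).as_matrix();T[:3,3]=o["tcp_pos"]
        return T@s["hand_eye"]
    T=np.eye(4);T[:3,:3]=R.from_euler("xyz",s["orientation"]).as_matrix();T[:3,3]=s["position"];return T
def ray(s,uv,T):
    d=np.array([(uv[0]-s["cx"])/s["fx"],-(uv[1]-s["cy"])/s["fy"],-1.]);d=T[:3,:3]@d
    return T[:3,3],d/np.linalg.norm(d)
def onz(s,uv,T,z):
    p,d=ray(s,uv,T);return p+d*(z-p[2])/d[2]
def tri(a,b):
    (p,d),(q,e)=a,b
    t=np.linalg.lstsq(np.c_[d,-e],q-p,rcond=None)[0]
    A,B=p+d*t[0],q+e*t[1];return (A+B)/2,np.linalg.norm(A-B)
def blob(img,lo,hi,roi):
    x0,y0,x1,y1=roi;m=np.zeros(img.shape[:2],np.uint8)
    m[y0:y1,x0:x1]=cv2.inRange(cv2.cvtColor(img,cv2.COLOR_BGR2HSV),lo,hi)[y0:y1,x0:x1]
    m=cv2.morphologyEx(m,cv2.MORPH_CLOSE,np.ones((7,7),np.uint8))
    c=max(cv2.findContours(m,0,2)[0],key=cv2.contourArea);return c
E
python3 - <<'E'
from h import *
S=ctrl.snapshot("scene");P=ctrl.snapshot("top");TS,TP=pose(S),pose(P)
lo,hi=(10,50,60),(30,200,255)
cs=blob(S["color"],lo,hi,(165,228,228,282));ct=blob(P["color"],lo,hi,(172,165,210,222))
rs,rt=cv2.minAreaRect(cs),cv2.minAreaRect(ct);print(rs,rt)
print("tri",tri(ray(S,rs[0],TS),ray(P,rt[0],TP)))
for z in(0,15,21):
    b=np.array([onz(P,p,TP,z)[:2] for p in cv2.boxPoints(rt)]);bs=np.array([onz(S,p,TS,z)[:2] for p in cv2.boxPoints(rs)])
    print(z,b.mean(0).round(1),cv2.minAreaRect(b.astype(np.float32)),bs.mean(0).round(1))
    b=np.array([onz(S,p[0],TS,z)[:2] for p in cs]);print("  scene",cv2.minAreaRect(b.astype(np.float32)))
a=P["color"][160:225,165:255];b=P["color"][170:225,270:380]
c=S["color"][125:195,235:325];d=S["color"][200:282,160:275]
f=lambda x:cv2.resize(x,(400,300),interpolation=cv2.INTER_CUBIC)
cv2.imwrite("pics/crop1.png",np.vstack([np.hstack([f(a),f(b)]),np.hstack([f(d),f(c)])]))
E
```

```text
((196.6058807373047, 254.37648010253906), (54.774940490722656, 23.211559295654297), 40.60129928588867) ((190.39010620117188, 193.70098876953125), (17.68380355834961, 46.12892532348633), 12.724355697631836)
tri (array([632.9044203 , 182.90157292,   8.83323522]), np.float64(4.031003219382188))
0 [635.8 185.5] ((635.9193725585938, 185.6261444091797), (51.022247314453125, 132.51913452148438), 77.53207397460938) [640.1 174.7]
  scene ((639.3861083984375, 174.9446563720703), (55.96859359741211, 142.46142578125), 76.72505950927734)
15 [634.3 183. ] ((634.3637084960938, 183.0738525390625), (50.41334915161133, 130.93765258789062), 77.53206634521484) [630.  184.9]
  scene ((629.325439453125, 185.13046264648438), (54.81713104248047, 139.53048706054688), 76.72505950927734)
21 [633.7 181.9] ((633.7413330078125, 182.0529022216797), (50.16979217529297, 130.30502319335938), 77.53205871582031) [626. 189.]
  scene ((625.3010864257812, 189.2047576904297), (54.356536865234375, 138.35816955566406), 76.72505950927734)
```

View pics/crop1.png

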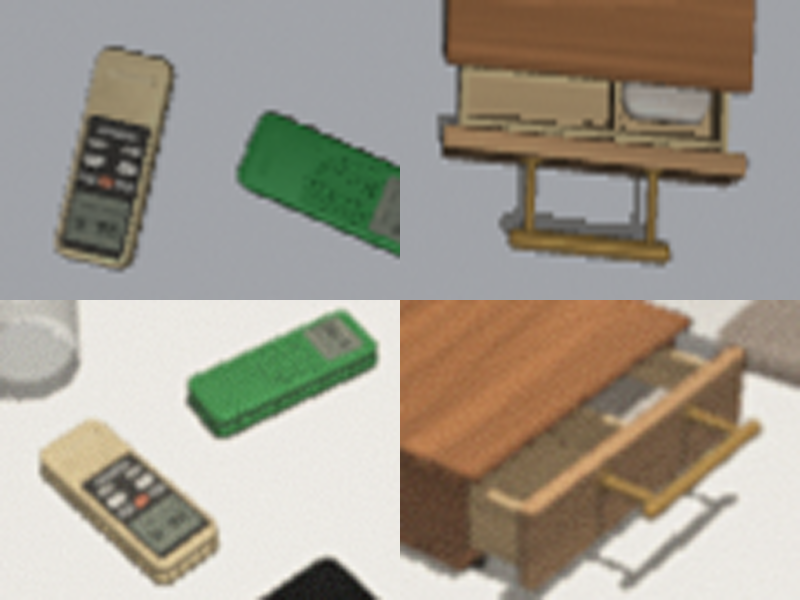

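The crop confirms it: the beige remote with dark buttons and an orange key is the target, and the green one beside it is the decoy. The handle bar's ends are at about (299.5,213.5) and (343.5,216.5) in top, and about (290.5,173.5) and (316,155) in scene.

```bash
cat >> h.py <<'E'
def delta(o,pos,yaw):
    M=R.from_euler("xyz",o["tool_rot"]);D=R.from_euler("xyz",[np.pi,0,yaw])
    return M.inv().apply(np.array(pos)-o["tcp_pos"]).round(1),(M.inv()*D).as_rotvec().round(3)
E
python3 - <<'E'
from h import *
S=ctrl.snapshot("scene");P=ctrl.snapshot("top");TS,TP=pose(S),pose(P)
E=[]
for t,s in(((299.5,213.5),(290.5,173.5)),((343.5,216.5),(316,155))):
    print(tri(ray(P,t,TP),ray(S,s,TS)));E.append(onz(P,t,TP,58));print(E[-1])
d=E[0]-E[1];psi=np.arctan2(-d[0],d[1]);m=(E[0]+E[1])/2;print(m,np.linalg.norm(d),psi)
o=ctrl.get_obs()
print(delta(o,[m[0]-10,m[1]-20,230],psi+np.pi/2))
E
```

```text
(array([ 570.92455785, -119.92575048,   64.212449  ]), np.float64(2.9654805361505807))
[ 572.59039689 -119.72124373   58.        ]
(array([ 561.33348397, -239.45663946,   54.54764069]), np.float64(4.7377060828838635))
[ 563.30245831 -237.8245064    58.        ]
[ 567.9464276  -178.77287507   58.        ] 118.4679131874073 -0.0784809968096048
(array([ 462.7, -180.2,  -11.4]), array([-0.   , -0.   , -1.161]))
```

```bash
python3 -m pendant '[[463,-180,-11,0,0,-1.161,1],[463,-180,-11,0,0,-1.161,1],[463,-180,-11,0,0,-1.161,1],[463,-180,-11,0,0,-1.161,1],[463,-180,-11,0,0,-1.161,1],[463,-180,-11,0,0,-1.161,1],[463,-180,-11,0,0,-1.161,1],[463,-180,-11,0,0,-1.161,1],[463,-180,-11,0,0,-1.161,1],[463,-180,-11,0,0,-1.161,1],[463,-180,-11,0,0,-1.161,1],[463,-180,-11,0,0,-1.161,1],[463,-180,-11,0,0,-1.161,1],[463,-180,-11,0,0,-1.161,1],[463,-180,-11,0,0,-1.161,1],[463,-180,-11,0,0,-1.161,1],[463,-180,-11,0,0,-1.161,1],[463,-180,-11,0,0,-1.161,1],[463,-180,-11,0,0,-1.161,1],[463,-180,-11,0,0,-1.161,1]]'
python3 - <<'E'
from h import *
o=ctrl.get_obs();s=ctrl.snapshot("wrist");print(o["tcp_pos"],o["tool_rot"],o["joints"],o["clock"]);cv2.imwrite("pics/w1.png",s["color"])
E
```

```text
clock: 2.02
tcp_pos: [557.9, -199.7, 229.8]
tool_rot: [3.141, 0.0, 1.491]
ft_force: [0.3, -0.5, -0.0]
gripper_width: 93.1
gripper_force: 0.0
[ 557.86793848 -199.7292354   229.82794051] [3.14141544e+00 1.18835138e-04 1.49141546e+00] [-5.31882810e-01  3.28243236e-01  1.41132418e+00 -2.98210048e-05
  1.40181391e+00 -4.52496939e-01] 2.0167
```

View pics/w1.png

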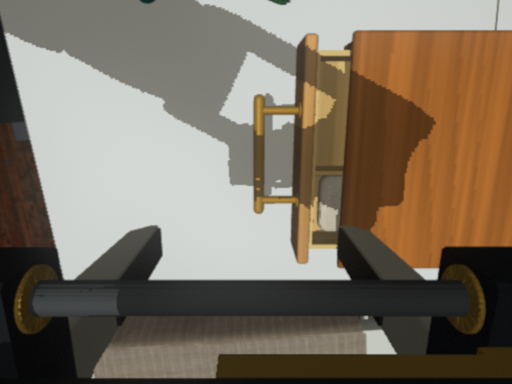

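The wrist view shows the bar upright from (259,96) to (259,212), the panel at u≈300–316 and the unit face at about u=352. The power bank is at (329,203).

```bash
python3 - <<'E'
from h import *
o=ctrl.get_obs();s=ctrl.snapshot("wrist");T=pose(s,o)
P=ctrl.snapshot("top");TP=pose(P)
a,b=(259.5,96),(258.5,213)
A,B=onz(s,a,T,58),onz(s,b,T,58);m=(A+B)/2;d=A-B;psi=np.arctan2(-d[0],d[1]);print(A,B,m,np.linalg.norm(d),psi)
print("tri mid",tri(ray(s,(259,154.5),T),ray(P,(321.3,215.2),TP)))
p1=onz(s,(314,40),T,73);p2=onz(s,(305,262),T,73);q1=onz(s,(356,32),T,82);q2=onz(s,(343,266),T,82)
for p in(p1,p2,q1,q2):
    print(p.round(1), R.from_euler("z",-psi).apply(p-m).round(1))
print("yaw unit",np.arctan2(-(q1-q2)[0],(q1-q2)[1]))
for z in(110,42): print(delta(o,[m[0],m[1],z],psi+np.pi/2))
E
```

```text
[ 572.27988627 -121.67560111   58.        ] [ 562.79207667 -239.26123765   58.        ] [ 567.53598147 -180.46841938   58.        ] 117.96779412986625 -0.08051407792455503
tri mid (array([ 568.01388595, -179.75993942,   45.44497684]), np.float64(0.2157241944569825))
[623.2 -78.5  73. ] [ 47.3 106.2  15. ]
[ 607.2 -291.7   73. ] [  48.5 -107.7   15. ]
[657.5 -76.5  82. ] [ 81.3 110.9  24. ]
[ 644.2 -294.7   82. ] [  85.6 -107.7   24. ]
yaw unit -0.06063101100449816
(array([ 19.8,   8. , 119.8]), array([0.   , 0.   , 0.002]))
(array([ 19.8,   8. , 187.8]), array([0.   , 0.   , 0.002]))
```

```bash
python3 -m pendant '[[20,8,60,0,0,0,0.28],[20,8,90,0,0,0,0.28],[20,8,120,0,0,0,0.28],[20,8,120,0,0,0,0.28],[20,8,120,0,0,0,0.28],[20,8,120,0,0,0,0.28],[20,8,120,0,0,0,0.28],[20,8,120,0,0,0,0.28]]'
python3 - <<'E'
from h import *
o=ctrl.get_obs();s=ctrl.snapshot("wrist");print(o["tcp_pos"],o["tool_rot"]);cv2.imwrite("pics/w2.png",s["color"])
E
```

```text
clock: 2.83
tcp_pos: [569.5, -180.8, 112.6]
tool_rot: [3.137, 0.002, 1.493]
ft_force: [0.2, 0.1, -0.2]
gripper_width: 44.2
gripper_force: 0.0
[ 569.50088164 -180.79701515  112.59398669] [3.13686788e+00 2.08256279e-03 1.49255978e+00]
```

View pics/w2.png

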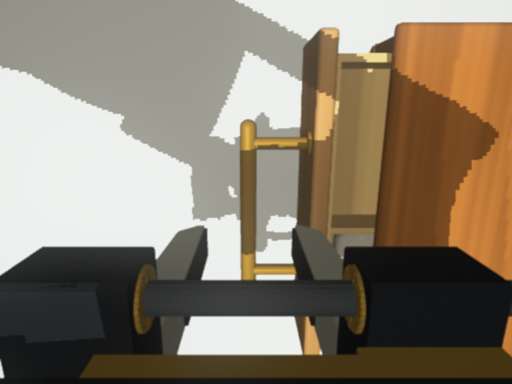

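The bar at u≈248 is centred between the fingers at u≈250, and the fingers are still closing. I'll descend.

```bash
python3 -m pendant '[[0,0,0,0,0,0,0.28],[0,0,0,0,0,0,0.28],[0,0,15,0,0,0,0.28],[0,0,30,0,0,0,0.28],[0,0,45,0,0,0,0.28],[0,0,60,0,0,0,0.28],[0,0,70,0,0,0,0.28],[0,0,70,0,0,0,0.28],[0,0,70,0,0,0,0.28]]' && python3 -m pendant '[[0,0,0,0,0,0,0],[0,0,0,0,0,0,0],[0,0,0,0,0,0,0],[0,0,0,0,0,0,0],[0,0,0,0,0,0,0],[0,0,0,0,0,0,0]]' 25
```

```text
clock: 3.63
tcp_pos: [567.7, -179.6, 39.5]
tool_rot: [-3.141, -0.0, 1.493]
ft_force: [-0.4, -0.9, 0.1]
gripper_width: 25.9
gripper_force: 0.0
clock: 4.13
tcp_pos: [568.5, -180.0, 40.6]
tool_rot: [3.14, 0.001, 1.493]
ft_force: [0.2, 0.0, 5.8]
gripper_width: 10.3
gripper_force: 25.0
```

```bash
python3 -m pendant '[[0,-4,0,0,0,0,0],[0,-12,0,0,0,0,0],[0,-22,0,0,0,0,0],[0,-32,0,0,0,0,0],[0,-42,0,0,0,0,0],[0,-52,0,0,0,0,0],[0,-62,0,0,0,0,0],[0,-72,0,0,0,0,0],[0,-82,0,0,0,0,0],[0,-92,0,0,0,0,0],[0,-100,0,0,0,0,0],[0,-106,0,0,0,0,0],[0,-110,0,0,0,0,0],[0,-113,0,0,0,0,0],[0,-116,0,0,0,0,0],[0,-118,0,0,0,0,0],[0,-118,0,0,0,0,0]]' && python3 -m pendant '[[0,-2,0,0,0,0,0],[0,-3,0,0,0,0,0],[0,-4,0,0,0,0,0],[0,-4,0,0,0,0,0]]'
```

```text
clock: 5.55
tcp_pos: [450.2, -170.7, 40.6]
tool_rot: [3.14, 0.001, 1.493]
ft_force: [-0.6, 0.7, 9.1]
gripper_width: 10.4
gripper_force: 25.0
clock: 5.88
tcp_pos: [446.6, -170.4, 40.6]
tool_rot: [3.14, 0.001, 1.493]
ft_force: [0.3, 0.8, 8.8]
gripper_width: 10.2
gripper_force: 25.0
```

```bash
for i in 1 2; do python3 -m pendant '[[0,-1,0,0,0,0,0],[0,-2,0,0,0,0,0],[0,-3,0,0,0,0,0],[0,-3,0,0,0,0,0]]' | egrep 'tcp|ft'; done
```

```text
tcp_pos: [443.6, -170.2, 40.6]
ft_force: [1.4, 0.6, 9.6]
tcp_pos: [440.7, -170.0, 40.6]
ft_force: [1.3, 1.2, 9.0]
```

```bash
for i in 1 2 3; do python3 -m pendant '[[0,-1,0,0,0,0,0],[0,-2,0,0,0,0,0],[0,-3,0,0,0,0,0],[0,-3,0,0,0,0,0]]' | egrep 'tcp|ft'; done
```

```text
tcp_pos: [437.7, -169.7, 40.6]
ft_force: [1.0, 0.6, 8.7]
tcp_pos: [434.7, -169.5, 40.6]
ft_force: [1.5, 1.2, 9.0]
tcp_pos: [434.7, -169.6, 40.6]
ft_force: [12.2, 3.4, 0.3]
```

End stop found at bar x≈434.7. I'll relax, open, lift and head for the remote.

```bash
python3 -m pendant '[[0,2,0,0,0,0,0],[0,2.5,0,0,0,0,0.28],[0,2.5,0,0,0,0,0.28],[0,2.5,0,0,0,0,0.28],[0,2.5,0,0,0,0,0.28],[0,2.5,-15,0,0,0,0.28],[0,2.5,-45,0,0,0,0.28],[0,2.5,-80,0,0,0,0.28],[0,2.5,-120,0,0,0,0.5],[0,2.5,-150,0,0,0,1],[0,2.5,-150,0,0,0,1],[0,2.5,-150,0,0,0,1]]'
python3 - <<'E'
from h import *
o=ctrl.get_obs();print(o["tcp_pos"]);print(delta(o,[634,182.5,190],np.pi-0.22))
E
```

```text
clock: 8.55
tcp_pos: [434.4, -169.8, 191.0]
tool_rot: [3.138, 0.002, 1.493]
ft_force: [-0.1, 0.7, -0.9]
gripper_width: 48.0
gripper_force: 0.0
[ 434.36435141 -169.7732107   191.04705628]
(array([366.8, 171.5,   0.9]), array([ 1.000e-03,  4.000e-03, -1.429e+00]))
```

```bash
python3 -m pendant '[[367,171,0,0,0,-1.429,1],[367,171,0,0,0,-1.429,1],[367,171,0,0,0,-1.429,1],[367,171,0,0,0,-1.429,1],[367,171,0,0,0,-1.429,1],[367,171,0,0,0,-1.429,1],[367,171,0,0,0,-1.429,1],[367,171,0,0,0,-1.429,1],[367,171,0,0,0,-1.429,1],[367,171,0,0,0,-1.429,1],[367,171,0,0,0,-1.429,1],[367,171,0,0,0,-1.429,1],[367,171,0,0,0,-1.429,1],[367,171,0,0,0,-1.429,1],[367,171,0,0,0,-1.429,1],[367,171,0,0,0,-1.429,1]]'
python3 - <<'E'
from h import *
o=ctrl.get_obs();s=ctrl.snapshot("wrist");print(o["tcp_pos"],o["tool_rot"],o["joints"])
P=ctrl.snapshot("top")
b=cv2.resize(P["color"][150:285,265:385],(360,405),interpolation=cv2.INTER_CUBIC)
w=np.zeros((405,512,3),np.uint8);w[:384]=s["color"]
cv2.imwrite("pics/w3.png",np.hstack([w[:,:430],b]))
E
```

```text
clock: 9.88
tcp_pos: [632.4, 182.8, 189.0]
tool_rot: [-3.141, -0.001, 2.92]
ft_force: [-0.3, 1.1, 0.2]
gripper_width: 92.8
gripper_force: 0.0
[632.43669896 182.79128334 189.00034434] [-3.14119069e+00 -1.06945128e-03  2.91970748e+00] [ 1.12264647e-01  4.72523477e-01  1.29352029e+00 -2.95442632e-05
  1.37669102e+00 -1.23664101e+00]
```

View pics/w3.png

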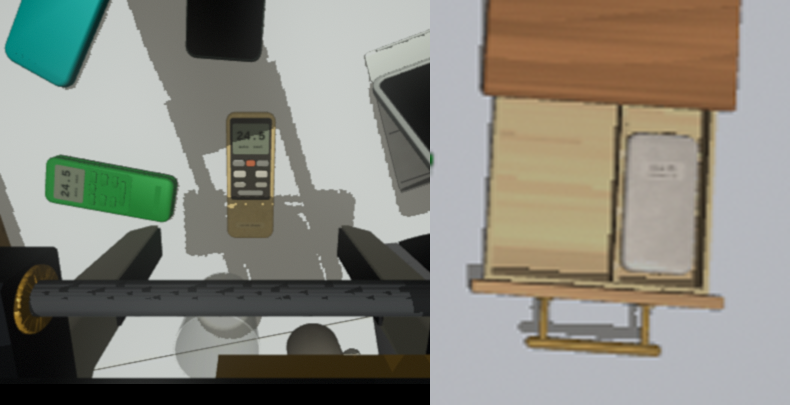

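In the wrist view the remote lies at (227–274, 112–238), well clear of the green one at (45–177, 155–222). In top the drawer is fully out, with the left bay empty and the power bank flat in the right bay.

```bash
python3 - <<'E'
from h import *
o=ctrl.get_obs();s=ctrl.snapshot("wrist");T=pose(s,o)
P=ctrl.snapshot("top");TP=pose(P)
c=blob(s["color"],(8,60,40),(32,255,255),(215,100,290,250));r=cv2.minAreaRect(c);print(r)
for z in(0,21):
    b=np.array([onz(s,p[0],T,z)[:2] for p in c],np.float32);print(z,cv2.minAreaRect(b))
ct=blob(P["color"],(10,50,60),(30,200,255),(172,165,210,222));rt=cv2.minAreaRect(ct);print(rt)
print("tri",tri(ray(s,r[0],T),ray(P,rt[0],TP)))
# bay from the top crop: inner edges, crop scale 3, offset (265,150); x off 430
f=lambda u,v:((u-430)/3+265,v/3+150)
psi=-0.078;h=np.array([434.6,-169.7,58])
U=lambda p:R.from_euler("z",-psi).apply(p-h).round(1)
for n,u,v,z in(("wallL_in front floor",490,270,60),("wallL back",496,98,60),("div front",611,275,53),("div back",616,105,53),("handleL",526,344,58),("handleR",659,351,58),("panelL",470,284,73),("panelR",722,302,73)):
    p=onz(P,f(u,v),TP,z);print(n,p.round(1),U(p))
E
```

```text
((250.5, 174.0), (124.0, 49.0), 90.0)
0 ((634.92333984375, 182.5465545654297), (50.89578628540039, 135.95388793945312), 76.73558044433594)
21 ((630.7092895507812, 183.44593811035156), (47.883522033691406, 127.90753173828125), 76.73560333251953)
((186.97059631347656, 208.61766052246094), (17.70509910583496, 15.764815330505371), 14.03624439239502)
tri (array([597.15987881, 181.63532576, 116.01765171]), np.float64(28.113861326413677))
wallL_in front floor [501.9 -79.5  60. ] [60.1 95.2  2. ]
wallL back [656.5 -87.3  60. ] [214.8  99.5   2. ]
div front [ 496.4 -188.    53. ] [ 63.  -13.5  -5. ]
div back [ 649.8 -196.4   53. ] [216.6  -9.8  -5. ]
handleL [ 436.2 -110.5   58. ] [-3.  59.2  0. ]
handleR [ 429.1 -228.2   58. ] [ -0.9 -58.7   0. ]
panelL [489.8 -61.1  73. ] [ 46.6 112.6  15. ]
panelR [ 472.1 -282.1   73. ] [  46.1 -109.1   15. ]
```

The remote centre comes out at about (633,183) with a yaw of about −0.225, and its footprint matches the given size. Next I'll descend and grip it.

```bash
python3 -m pendant '[[0,0,30,0,0,0,0.85],[0,0,65,0,0,0,0.85],[0,0,100,0,0,0,0.85],[0,0,130,0,0,0,0.85],[0,0,150,0,0,0,0.85],[0,0,165,0,0,0,0.85],[0,0,177,0,0,0,0.85],[0,0,185,0,0,0,0.85],[0,0,185,0,0,0,0.85],[0,0,185,0,0,0,0.85]]' && python3 -m pendant '[[0,0,0,0,0,0,0.4],[0,0,0,0,0,0,0.4],[0,0,0,0,0,0,0.4],[0,0,0,0,0,0,0.4],[0,0,0,0,0,0,0.4],[0,0,0,0,0,0,0.4],[0,0,0,0,0,0,0.4],[0,0,0,0,0,0,0.4]]' 20
```

```text
clock: 10.92
tcp_pos: [633.1, 183.3, 5.0]
tool_rot: [3.141, 0.0, 2.922]
ft_force: [-0.7, -0.3, -0.3]
gripper_width: 78.8
gripper_force: 0.0
clock: 11.58
tcp_pos: [633.1, 183.5, 5.2]
tool_rot: [3.141, 0.001, 2.922]
ft_force: [-0.2, -0.4, 4.1]
gripper_width: 49.6
gripper_force: 20.0
```

```bash
python3 -m pendant '[[0,0,-10,0,0,0,0.4],[0,0,-40,0,0,0,0.4],[0,0,-80,0,0,0,0.4],[0,0,-120,0,0,0,0.4],[0,0,-150,0,0,0,0.4],[0,0,-165,0,0,0,0.4],[0,0,-165,0,0,0,0.4]]'
python3 - <<'E'
from h import *
o=ctrl.get_obs();print(delta(o,[572.4,-139.3,165],np.pi-.078))
E
```

```text
clock: 12.17
tcp_pos: [635.2, 183.7, 175.2]
tool_rot: [3.139, 0.008, 2.922]
ft_force: [0.5, 0.0, -1.3]
gripper_width: 50.1
gripper_force: 20.0
(array([  -9. , -328.9,    9.4]), array([ 0.002,  0.009, -0.142]))
```

```bash
python3 -m pendant '[[-1,-20,0,0,0,0,0.4],[-2,-50,0,0,0,-0.02,0.4],[-3,-80,0,0,0,-0.04,0.4],[-4,-110,0,0,0,-0.06,0.4],[-5,-140,0,0,0,-0.08,0.4],[-6,-170,0,0,0,-0.1,0.4],[-7,-200,0,0,0,-0.12,0.4],[-8,-230,0,0,0,-0.142,0.4],[-9,-260,0,0,0,-0.142,0.4],[-10,-285,0,0,0,-0.142,0.4],[-11,-305,0,0,0,-0.142,0.4],[-11,-320,5,0,0,-0.142,0.4],[-11,-328,5,0,0,-0.142,0.4],[-11,-328,5,0,0,-0.142,0.4],[-11,-328,5,0,0,-0.142,0.4],[-11,-328,5,0,0,-0.142,0.4]]'
python3 - <<'E'
from h import *
o=ctrl.get_obs();s=ctrl.snapshot("wrist");print(o["tcp_pos"],o["tool_rot"])
print(delta(o,[572.4,-139.3,26.5],np.pi-.078))
S=ctrl.snapshot("scene");w=np.zeros((384,270,3),np.uint8);b=cv2.resize(S["color"][90:200,180:330],(270,198));w[:198]=b
cv2.imwrite("pics/w4.png",np.hstack([s["color"],w]))
E
```

```text
clock: 13.5
tcp_pos: [572.0, -138.1, 164.3]
tool_rot: [3.141, -0.001, 3.064]
ft_force: [-0.3, 1.2, -1.8]
gripper_width: 49.9
gripper_force: 20.0
[ 571.98035498 -138.09057653  164.27806153] [ 3.14076413e+00 -6.99601944e-04  3.06437183e+00]
(array([ -0.6,  -1.3, 137.8]), array([ 0.001, -0.001,  0.001]))
```

View pics/w4.png

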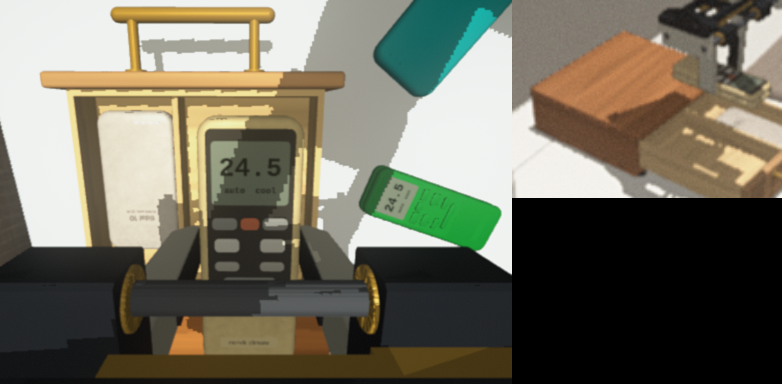

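The wrist view shows the remote held square, with its front end at v≈117 and width u 200–300. The bay runs from the divider at u≈182 to the left wall at u≈318, with the panel's inner edge at v≈90.

```bash
python3 - <<'E'
from h import *
o=ctrl.get_obs();s=ctrl.snapshot("wrist");T=pose(s,o);t=o["tcp_pos"]
U=lambda p:R.from_euler("z",.078).apply(p-t).round(1)
for n,u,v,z in(("div front L",176,100,53),("div R",185,100,53),("wall in front",314,100,60),("wall out",325,100,60),("panel back L",100,90,73),("panel back",250,88,73),("rem front",250,116,176),("remR",301,150,176),("remL",199,150,176),("handle",192,14,58),("floor front",250,112,21),("floor at div",186,150,21)):
    p=onz(s,(u,v),T,z);print(n,U(p)[:2])
E
```

```text
div front L [-75.9 -58.4]
div R [-75.9 -51.3]
wall in front [-75.9  49.7]
wall out [-75.9  58.2]
panel back L [ -82.5 -109.3]
panel back [-84.    0.2]
rem front [-66.7  -0.1]
remR [-51.6  23.2]
remL [-51.6 -23.4]
handle [-136.6  -42.4]
floor front [-66.3   0.4]
floor at div [-32.3 -58.2]
```

Centred within a couple of mm, with about 12 mm clear at each end. Lowering.

```bash
python3 -m pendant '[[0,-1,15,0,0,0,0.4],[0,-1,40,0,0,0,0.4],[0,-1,65,0,0,0,0.4],[0,-1,85,0,0,0,0.4],[0,-1,100,0,0,0,0.4],[0,-1,112,0,0,0,0.4],[0,-1,122,0,0,0,0.4],[0,-1,129,0,0,0,0.4],[0,-1,133,0,0,0,0.4],[0,-1,134,0,0,0,0.4],[0,-1,134,0,0,0,0.4],[0,-1,134,0,0,0,0.4]]' && python3 -m pendant '[[0,0,1,0,0,0,0.4],[0,0,2,0,0,0,0.4],[0,0,3,0,0,0,0.4],[0,0,3,0,0,0,0.4]]'
```

```text
clock: 14.65
tcp_pos: [572.5, -140.3, 31.3]
tool_rot: [-3.141, 0.001, 3.064]
ft_force: [-0.2, 0.1, -1.3]
gripper_width: 49.9
gripper_force: 20.0
clock: 14.98
tcp_pos: [571.9, -140.2, 27.6]
tool_rot: [3.142, -0.0, 3.064]
ft_force: [0.7, 0.3, -2.0]
gripper_width: 49.9
gripper_force: 20.0
```

```bash
for i in 1 2 ; do python3 -m pendant '[[0,0,0.5,0,0,0,0.4],[0,0,1,0,0,0,0.4],[0,0,1,0,0,0,0.4],[0,0,1,0,0,0,0.4]]'|egrep 'tcp|ft_'; done
```

```text
tcp_pos: [571.9, -140.1, 26.6]
ft_force: [0.8, -0.4, -1.0]
tcp_pos: [572.2, -140.2, 26.2]
ft_force: [-1.1, 1.3, 3.9]
```

Contact at z≈26.2, as predicted. I'll release with a small opening (the walls are near) and lift.

```bash
python3 -m pendant '[[0,0,0,0,0,0,0.63],[0,0,0,0,0,0,0.63],[0,0,0,0,0,0,0.63],[0,0,0,0,0,0,0.63],[0,0,0,0,0,0,0.63]]' && python3 -m pendant '[[0,0,-5,0,0,0,0.63],[0,0,-15,0,0,0,0.63],[0,0,-35,0,0,0,0.63],[0,0,-65,0,0,0,0.63],[0,0,-100,0,0,0,0.63],[0,0,-130,0,0,0,0.63],[0,0,-150,0,0,0,0.4],[0,0,-150,0,0,0,0.28]]'
python3 - <<'E'
from h import *
o=ctrl.get_obs();print(delta(o,[434.6,-169.7,150],np.pi/2-.078))
s=ctrl.snapshot("wrist");cv2.imwrite("pics/w5.png",s["color"])
E
```

```text
clock: 16.07
tcp_pos: [571.9, -140.1, 25.5]
tool_rot: [3.141, -0.0, 3.064]
ft_force: [0.4, 0.1, 0.3]
gripper_width: 58.4
gripper_force: 0.0
clock: 16.73
tcp_pos: [574.8, -141.4, 182.3]
tool_rot: [-3.138, 0.01, 3.064]
ft_force: [0.0, -0.0, 1.4]
gripper_width: 49.9
gripper_force: 0.0
(array([137.9, -39. ,  31.1]), array([0.005, 0.011, 1.571]))
```

View pics/w5.png

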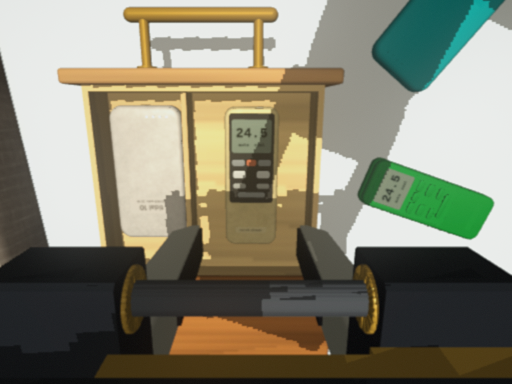

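The remote lies flat, buttons up, in the left bay (226–276, 108–243), and the power bank is flat in the other. I'll go back to the handle bar now.

```bash
python3 -m pendant '[[30,-10,0,0,0,0.12,0.28],[60,-20,0,0,0,0.24,0.28],[90,-30,0,0,0,0.36,0.28],[110,-36,0,0,0,0.48,0.28],[125,-40,0,0,0,0.6,0.28],[134.6,-40,0,0,0,0.72,0.28],[134.6,-40,0,0,0,0.84,0.28],[134.6,-40,0,0,0,0.96,0.28],[134.6,-40,0,0,0,1.08,0.28],[134.6,-40,0,0,0,1.2,0.28],[134.6,-40,20,0,0,1.32,0.28],[134.6,-40,40,0,0,1.44,0.28],[134.6,-40,60,0,0,1.571,0.28],[134.6,-40,65,0,0,1.571,0.28],[134.6,-40,65,0,0,1.571,0.28],[134.6,-40,65,0,0,1.571,0.28],[134.6,-40,65,0,0,1.571,0.28]]'
python3 - <<'E'
from h import *
o=ctrl.get_obs();print(delta(o,[434.7,-169.7,40.5],np.pi/2-.078))
s=ctrl.snapshot("wrist");T=pose(s,o);cv2.imwrite("pics/w6.png",s["color"])
E
```

```text
clock: 18.2
tcp_pos: [435.2, -169.9, 111.5]
tool_rot: [3.141, 0.001, 1.495]
ft_force: [-0.2, -0.5, -0.1]
gripper_width: 26.3
gripper_force: 0.0
(array([ 0.2, -0.6, 71. ]), array([0.001, 0.001, 0.002]))
```

View pics/w6.png

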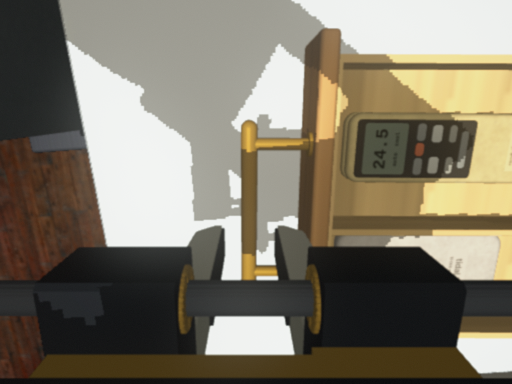

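The bar at u≈249 is centred between the fingers again. I'll descend, grip and slide it shut gently.

```bash
python3 -m pendant '[[0,0,15,0,0,0,0.28],[0,0,30,0,0,0,0.28],[0,0,45,0,0,0,0.28],[0,0,60,0,0,0,0.28],[0,0,70,0,0,0,0.28],[0,0,71,0,0,0,0.28],[0,0,71,0,0,0,0.28],[0,0,71,0,0,0,0],[0,0,71,0,0,0,0],[0,0,71,0,0,0,0],[0,0,71,0,0,0,0],[0,0,71,0,0,0,0],[0,0,71,0,0,0,0]]' 25 && python3 -m pendant '[[0,1,0,0,0,0,0],[0,3,0,0,0,0,0],[0,6,0,0,0,0,0],[0,10,0,0,0,0,0],[0,15,0,0,0,0,0],[0,21,0,0,0,0,0],[0,27,0,0,0,0,0],[0,33,0,0,0,0,0],[0,39,0,0,0,0,0],[0,45,0,0,0,0,0],[0,51,0,0,0,0,0],[0,57,0,0,0,0,0],[0,63,0,0,0,0,0],[0,69,0,0,0,0,0],[0,75,0,0,0,0,0],[0,81,0,0,0,0,0],[0,87,0,0,0,0,0],[0,92,0,0,0,0,0],[0,96,0,0,0,0,0],[0,98,0,0,0,0,0]]'
```

```text
clock: 19.33
tcp_pos: [435.2, -170.0, 40.5]
tool_rot: [3.14, 0.001, 1.493]
ft_force: [-1.5, 0.5, 6.9]
gripper_width: 10.5
gripper_force: 25.0
clock: 21.0
tcp_pos: [533.2, -177.7, 40.5]
tool_rot: [3.14, 0.001, 1.493]
ft_force: [-1.8, -0.3, 5.6]
gripper_width: 10.5
gripper_force: 25.0
```

```bash
python3 -m pendant '[[0,2,0,0,0,0,0],[0,5,0,0,0,0,0],[0,9,0,0,0,0,0],[0,14,0,0,0,0,0],[0,19,0,0,0,0,0],[0,24,0,0,0,0,0],[0,29,0,0,0,0,0],[0,34,0,0,0,0,0],[0,39,0,0,0,0,0],[0,44,0,0,0,0,0],[0,49,0,0,0,0,0],[0,54,0,0,0,0,0],[0,58,0,0,0,0,0],[0,61,0,0,0,0,0],[0,64,0,0,0,0,0],[0,66,0,0,0,0,0],[0,68,0,0,0,0,0],[0,69,0,0,0,0,0],[0,70,0,0,0,0,0],[0,70,0,0,0,0,0]]' && for i in 1 2 3; do python3 -m pendant '[[0,0.7,0,0,0,0,0],[0,1.4,0,0,0,0,0],[0,2,0,0,0,0,0],[0,2,0,0,0,0,0]]'|egrep 'tcp|ft_'; done
```

```text
clock: 22.67
tcp_pos: [602.7, -183.2, 40.6]
tool_rot: [3.14, 0.001, 1.493]
ft_force: [-1.1, -0.9, 4.4]
gripper_width: 9.9
gripper_force: 25.0
tcp_pos: [604.5, -183.3, 40.6]
ft_force: [-1.4, -1.5, 5.7]
tcp_pos: [606.5, -183.4, 40.5]
ft_force: [-0.7, -0.8, 4.6]
tcp_pos: [608.5, -183.6, 40.6]
ft_force: [-1.4, -0.5, 4.6]
```

```bash
for i in 1 2 ; do python3 -m pendant '[[0,0.5,0,0,0,0,0],[0,1,0,0,0,0,0],[0,1.5,0,0,0,0,0],[0,1.5,0,0,0,0,0]]'|egrep 'tcp|ft_'; done
```

```text
tcp_pos: [609.2, -183.7, 40.6]
ft_force: [-4.4, -0.3, 6.6]
tcp_pos: [609.1, -183.7, 40.5]
ft_force: [-9.1, -0.4, 10.2]
```

Stopped at x=609.2, which matches 175 mm of travel, so the drawer is fully shut. I'll relax most of the push, release and lift away.

```bash
python3 -m pendant '[[0,-1,0,0,0,0,0],[0,-1.2,0,0,0,0,0.28],[0,-1.2,0,0,0,0,0.28],[0,-1.2,0,0,0,0,0.28],[0,-1.2,0,0,0,0,0.28],[0,-1.2,0,0,0,0,0.28],[0,-1.2,-15,0,0,0,0.28],[0,-1.2,-40,0,0,0,0.28],[0,-1.2,-75,0,0,0,0.28],[0,-1.2,-110,0,0,0,0.28],[0,-40,-150,0,0,0,0.28],[0,-80,-170,0,0,0,0.28],[0,-120,-180,0,0,0,0.28],[0,-160,-180,0,0,0,0.28],[0,-200,-180,0,0,0,0.28],[0,-200,-180,0,0,0,0.28],[0,-200,-180,0,0,0,0.28]]'
python3 - <<'E'
from h import *
S=ctrl.snapshot("scene");P=ctrl.snapshot("top")
a=cv2.resize(S["color"][90:300,140:340],(390,410));b=cv2.resize(P["color"][90:290,160:380],(400,410))
cv2.imwrite("pics/end.png",np.hstack([a,b]))
E
```

```text
clock: 25.75
tcp_pos: [409.3, -167.1, 220.1]
tool_rot: [3.142, 0.0, 1.491]
ft_force: [0.9, 1.1, 0.6]
gripper_width: 26.3
gripper_force: 0.0
```

View pics/end.png

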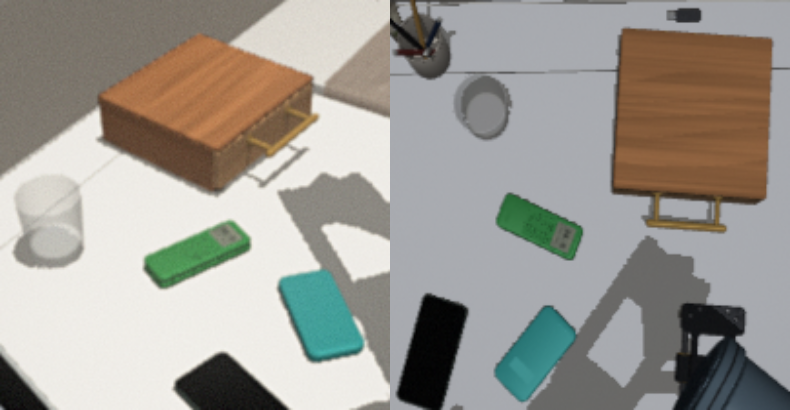

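The drawer front is flush with the unit, at about (265,140) in the left half. The glass, phone and both decoys are where they were, and the arm is clear.

```bash
python3 -c "
from rig import ctrl
print(ctrl.close_job())"
```

```text
the job is handed in; nothing more can be done
None
```

Job handed in at about 26 s: the remote was set down flat, buttons up, in the drawer's left compartment with the power bank flat beside it. The drawer was then slid gently until its front was flush, and the phone and glass were not touched.

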